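# Change over to the green antenna port with the power isolated

## Robot

A 7-joint arm with a two-finger parallel gripper is mounted at the origin on the work surface. World frame = base frame: x ahead of the robot, y to its left, z up, the work surface at z = 0. Lengths are in m, angles in rad, forces in N, time in s.
With the tool pointing down it reaches from about 0.425 to 0.875 m from the base axis. Payload 4.7 kg.
Tool frame: the origin (TCP) lies midway between the tips of the shut fingers; the grasp point (between the pads) lies 19 mm behind it (arm.grasp_offset is the distance from the TCP to the grasp point, in m); z points along the fingers, x is the direction in which the jaws open and shut, and the axes are right-handed (so a half turn about z gives the same grasp; the last joint's range is limited). The gripper opens to 87 mm and grips with 3 to 60 N. Pads are 19 mm wide; open, the fingers measure 117 mm over their backs; the gripper's body (75 mm by 190 mm) begins 51 mm behind the grasp point.
Start: joints at [-1.246, 0.321, -0.07, 1.45, 0.023, 1.371, -0.057], TCP at [0.199, 0.619, 0.223] pointing down, gripper open.
Joint ranges: [-2.86, 2.86], [-0.3, 2.09], [-1.38, 1.24], [0.06, 2.45], [-1.56, 4.7], [0.09, 2.05], [-2.69, 2.69]. Speed limits (rad/s): [2.57, 2.57, 3.14, 3.14, 3.14, 3.14, 3.14].

## Interface

Orientations are given as [roll, pitch, yaw] about the fixed x, y, z axes, in that order (R = Rz(yaw) Ry(pitch) Rx(roll)).
In Python, from plant import arm gives the robot as it stands.
- The arm moves only by the shell command python3 -m inch 'ROWS' [FORCE]. ROWS is a JSON object of lists of equal length, an entry for each row: "turn": the turn, a rotation vector about the tool's x, y, z in rad, a list of three; "delta_pos": the shift along the tool's x, y, z in cm, a list of three; "hand": the opening, from 0 (shut) to 1 (fully open). In form: {"turn": [[ax, ay, az], ...], "delta_pos": [[dx, dy, dz], ...], "hand": [hand, ...]}. A call has 1 to 8 rows; each row shifts and turns the pose as measured when the row begins, along the tool's axes as they then stand; what a row does not reach is not made up. A row lasts 1/8 s, in which the tool goes at most 62.5 mm and 10.7 degrees, less where a joint would pass 70% of its speed; a pose out of reach is approached as far as the arm can. A call with a gripper value outside its range is refused whole. The fingers move at their own pace and stop on an object; FORCE is the grip in N (left out, the last holds). Time passes only in rows, so rows that do not move let the fingers close. It gives the time, the measured TCP pose, the force and the opening at its end, in the units of the state.
- arm.sense(): the state, without advancing time (a new reading comes with each control period).
- arm.get_image(name): name is "scene" or "top"; returns a dict with "pixels" (384x512x3 uint8, blue, green, red), "depth" (384x512 float32, m along the optical axis (not along the pixel's ray), 0 where there is no reading), "camera_matrix" (3x3 intrinsics, pixels), "distortion" ([k1, k2, p1, p2, k3] as OpenCV has them; the pictures are not rectified), "cam_to_world" (4x4, takes a point from camera to world coordinates). Camera axes: x right, y down, z forward; pixel columns grow to the right and rows downward; lengths in m; the calibration is good to about 2 mm. A picture is of the moment at which its call begins.
- arm.finish_job(): hands the job in, once; it reports no verdict.
Trained networks look in a picture, given as the dict that the camera call returned (one of the last four; its "shot" number tells which), for a name from the list of things; names that differ only in an ending like _2 or _b are one class to them, and where a whole thing is asked for, a point or a joint stands for the part that bears it (a point fixed in the world has none). Each returns a list of dicts, best first, with "conf" (0 to 1); they miss things now and then, are a little off and sometimes report something else, mostly with a low value. They report only what shows in the picture. A call takes as long as a camera call. They do not tell look-alikes from the thing itself.
- arm.look_for(picture, target): "bbox" ([left, top, right, bottom] as shares, 0 to 1, of the picture: columns of its width, rows of its height, round what is visible of it).
- arm.regions_of(picture, target): "mask" (384x512 bool, what is visible of it) and "bbox" ([left, top, right, bottom] as shares, 0 to 1, of the picture: columns of its width, rows of its height, round what is visible of it).
- arm.spot_point(picture, target): "location" ([row, column] as shares, 0 to 1, of the picture: columns of its width, rows of its height: a listed point, or the origin of a listed thing).
The state is a dict: "time": time; "joints": joint angles; "qvel": joint speeds; "effort": joint torques, N m; "eef_pos": TCP position; "tcp_rot": TCP orientation; "force": force on the tool from outside, world axes, zero at the start; "wrist_torque": the same for the moment, N m; "opening": opening from 0.0 (shut) to 1.0 (fully open).
Only numpy, scipy, OpenCV 4.12 (cv2) and the standard library are available. Lean on these libraries where they do the work, as an engineer would, in place of code of your own. Each camera call takes 0.05 s, during which the arm holds its last target.

## Task

Change the radio station over to the antenna port marked with the green disc. First throw the red isolator handle over to its black (off) end, then turn the selector handle until its white-tipped end points at the green disc and rests in that detent, and only after that throw the isolator handle fully back to its red (on) end. Never turn the selector unless the isolator is fully off, and leave the radio and the hex keys undisturbed.

Things in the scene. Friction and masses are not known exactly. Their poses are not given: they have to be found in the camera images.
- isolator: power isolator, fixed to the table: grey plinth 170 mm along its x, 90 along y, 50 high; origin at the centre of its underside. Its top has a red strip at the +x end (on) and a black strip at the -x end (off). Two steel cheeks (50 mm along x, 8 thick, at y = +-26, up to 75 mm high) carry the handle. It is turned at most 0.5 rad from the world axes and may stand on the left or the right.
- isolator_handle (a joint): angle of the isolator handle (rad) about the plinth's y axis through the pivot: 0 upright, +0.7 leaning to +x against its stop (on), -0.7 leaning to -x against its stop (off). It is over-centre sprung: it is held against either stop by about 3 N at the grip and, once pushed past upright, swings by itself to the other stop. Starts on. Carry it along its arc: a level push on the leaning bar can bind on grippy fingers.
- grip (a point): centre of the isolator handle's red round cross-bar: diameter 26 mm, 84 mm long along the plinth's y axis, 78 mm from the pivot, on a steel blade 12 mm thick and 34 mm wide (along y).
- pivot (a point): hinge point of the isolator handle, 66 mm above the plinth's underside, on its centre.
- selector: antenna selector, fixed to the table: grey box 160 mm along its x, 180 along y, top at 62 mm; origin at the centre of its underside; brass sockets (18 mm long) on its +x face. It is turned at most 0.5 rad from the world axes and stands on the side that the isolator does not. Its handle's axis is vertical, 25 mm towards -x from its centre. A fixed black spot on its top marks the start position.
- selector_handle (a joint): angle of the selector handle (rad), counter-clockwise seen from above, 0 when its white-tipped end points along the box's +x. Four sprung detents at -0.75 (start, black spot), -0.25, +0.25 and +0.75, stops at +-0.85; up to about 0.2 N m to turn; released within 0.1 rad of a detent it settles there.
- handle_centre (a point): on the selector handle's turning axis, 95 mm above the table, at the height to grip. The black bar handle is 94 mm long, 16 wide, from 74 to 108 mm above the table, on a round hub of diameter 42 from 62 to 74 mm; the point's x axis runs along the bar to the white-tipped end.
- pointer (a point): the spot the selector handle points at: 72 mm from the turning axis beyond the white-tipped end, level with the box top (22 mm beyond the end of the bar).
- disc_green: green marker disc, diameter 18 mm, 3 thick, fixed on the selector's top 72 mm from the handle axis, at the detent -0.25, +0.25 or +0.75 (varies); origin at the centre of its underside. This is the wanted port.
- disc_white: white marker disc, same size, at another of those detents; not wanted.
- disc_orange: orange marker disc, same size, at the third of those detents; not wanted.
- radio: yellow handheld radio standing loose in the clear stand, 36 x 58 x 125 mm and a 55 mm aerial; origin under its centre. Bystander.
- stand: clear acrylic stand, fixed, base 100 x 120 mm, pocket walls up to 56 mm; origin under its centre. Bystander.
- hex_set: steel hex keys in a black plastic holder 36 x 110 x 36 mm, keys up to about 95 mm high, loose on the table; origin under its centre. Bystander.
Not all that is in view belongs to the job. Leave any blue or pink look-alike of the isolator alone.

How it is judged:
On the way, in this order (a step that is already met when the one before it is completed fails the run):
1. the isolator handle is thrown fully off (black end) (value of joint isolator_handle below -0.6 rad), for 0.2 s.
2. the selector points at the green disc and rests there, released, with the isolator still off (value of joint isolator_handle below -0.6 rad and horizontal distance between pointer and disc_green below 0.009 m and contact force between the fingers and selector_handle below 0.1 N), for 0.3 s.
3. the isolator handle is thrown fully back on (red end) (value of joint isolator_handle above 0.6 rad), for 0.2 s.
At the end, for the whole second after the job is handed in: isolator handle on (beyond +0.6 rad), the pointer spot within 9 mm of the green disc's centre, radio and hex set within 20 mm of their starts and the radio at rest (value of joint isolator_handle above 0.6 rad and horizontal distance between pointer and disc_green below 0.009 m and linear speed of radio below 0.02 m/s and distance of each of radio, hex_set from where it was at the start of the episode below 0.02 m); the robot touches nothing.
It fails at once if the selector is turned between detents while the isolator is not fully off (value of joint isolator_handle above -0.5 rad and (value of joint selector_handle between -0.6 and -0.4 rad or value of joint selector_handle between -0.1 and 0.1 rad or value of joint selector_handle between 0.4 and 0.6 rad)).
It fails at once if the radio is moved by more than 20 mm or tipped (distance of radio from where it was at the start of the episode above 0.02 m or angle between radio's own z axis and vertical above 0.3 rad).
It fails at once if the hex key set is moved by more than 20 mm or tipped (distance of hex_set from where it was at the start of the episode above 0.02 m or angle between hex_set's own z axis and vertical above 0.3 rad).
It also fails if it takes over 59 s, if anything falls off the work surface, if the arm or the gripper's body presses on something with over 40 N, if the wrist force passes 120 N, or if a joint passes its speed limit or range.

## Working session

There is one attempt and no reset: what is moved stays moved. The work goes in short steps, Python scripts to look and compute and a shell command to move; the robot and the scene stay as the last step left them, time stands still between calls to the robot, and variables do not carry over. Pictures are saved under pics/ and viewed, and the job is handed in when it is done.

```bash
ls; mkdir -p pics; cat > h.py <<'E'
from plant import arm
import numpy as np, cv2
def save(p,n): cv2.imwrite('pics/'+n+'.png',p['pixels'])
def pts(p,uv):
    uv=np.array(uv,float).reshape(-1,1,2)
    n=cv2.undistortPoints(uv,p['camera_matrix'],np.array(p['distortion'],float)).reshape(-1,2)
    return n
def ray(p,uv):
    n=pts(p,uv);T=np.array(p['cam_to_world'])
    d=np.c_[n,np.ones(len(n))]@T[:3,:3].T
    return T[:3,3],d
def at_z(p,uv,z):
    o,d=ray(p,uv); return o+d*((z-o[2])/d[:,2])[:,None]
def cloud(p,mask):
    r,c=np.nonzero(mask&(p['depth']>0)); 
    o,d=ray(p,np.c_[c,r]); return o+d*p['depth'][r,c][:,None]
E
python3 - <<'E'
from h import *
print(arm.sense())
for n in('scene','top'):
    p=arm.get_image(n);save(p,n+'0');print(n,np.round(p['cam_to_world'],3).tolist(),p['camera_matrix'].tolist(),p['distortion'])
E
```

```text
pics
{'time': 0.0, 'joints': array([-1.24589864,  0.32181519, -0.07010205,  1.45166436,  0.02261146,
        1.37078697, -0.05689226]), 'qvel': array([-6.20631607e-05, -3.85238967e-04,  7.25234656e-04,  1.23766882e-03,
       -2.31209292e-03, -3.89528339e-04,  3.97649792e-05]), 'effort': array([ 8.08609566e-04, -4.91279376e+01, -4.03440781e-01, -3.12542689e+01,
       -6.38661068e-02,  4.34962485e-02,  1.88042814e-04]), 'eef_pos': array([0.19865591, 0.61832547, 0.22147206]), 'tcp_rot': array([3.14148944e+00, 1.88363980e-03, 1.26005534e+00]), 'force': array([-0.80827202,  1.18142377, -0.25622968]), 'wrist_torque': array([-0.00181548, -0.00541419, -0.00673573]), 'opening': 1.0012324565761486}
scene [[0.833, 0.327, -0.447, 0.928], [0.553, -0.524, 0.648, -0.502], [-0.023, -0.787, -0.617, 0.616], [0.0, 0.0, 0.0, 1.0]] [[348.6063074677538, 0.0, 256.93584417823797], [0.0, 348.6063074677538, 186.99115462901892], [0.0, 0.0, 1.0]] [-0.02247799  0.          0.          0.          0.        ]
top [[0.011, -0.998, 0.057, 0.49], [-1.0, -0.011, -0.002, 0.015], [0.003, -0.057, -0.998, 1.394], [0.0, 0.0, 0.0, 1.0]] [[482.4684268791044, 0.0, 262.6760592610221], [0.0, 482.4684268791044, 189.71147040055632], [0.0, 0.0, 1.0]] [-0.11539705  0.          0.          0.          0.        ]
```

View pics/scene0.png

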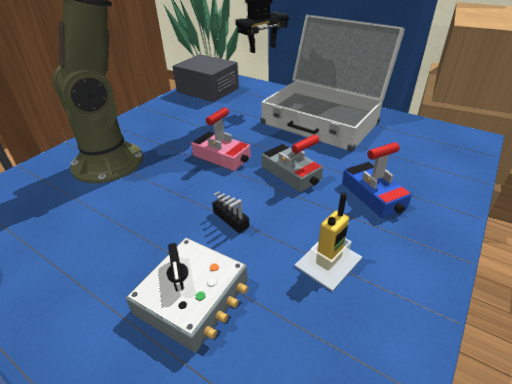

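View pics/top0.png

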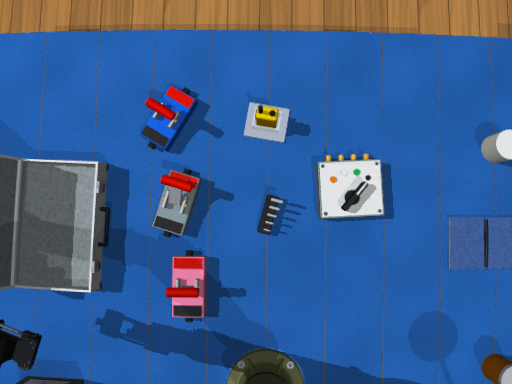

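The top view shows the grey isolator at about (177,200), with pink and blue look-alikes. The selector is at about (350,188) with orange (333,179), white (344,172), green (357,172) and the black spot (368,178). Green therefore sits at the -0.25 detent. Next I measure.

```bash
cat > m.py <<'E'
from h import *
P={n:arm.get_image(n) for n in('top','scene')}
for t in ['isolator','isolator_handle','selector','selector_handle','disc_green','disc_white','disc_orange','radio','stand','hex_set']:
  for n,p in P.items():
    for r in arm.regions_of(p,t)[:4]:
        if r['conf']<.3: continue
        c=cloud(p,r['mask']); rr,cc=np.nonzero(r['mask'])
        if len(c)==0: print(t,n,'no depth');continue
        print(t,n,round(r['conf'],2),'px',int(cc.mean()),int(rr.mean()),'med',np.round(np.median(c,0),3),'lo',np.round(np.percentile(c,2,0),3),'hi',np.round(np.percentile(c,98,0),3))
for t in ['grip','pivot','handle_centre','pointer','disc_green','isolator','selector','radio','hex_set']:
  for n,p in P.items():
    for r in arm.spot_point(p,t)[:3]:
        if r['conf']<.3: continue
        l=r['location'];print(t,n,round(r['conf'],2),'px',round(l[1]*512,1),round(l[0]*384,1))
E
python3 m.py
```

```text
isolator top 0.94 px 188 286 med [0.302 0.214 0.051] lo [0.21  0.172 0.012] hi [0.38  0.26  0.158]
isolator top 0.67 px 176 201 med [0.531 0.25  0.052] lo [0.445 0.199 0.021] hi [0.616 0.309 0.14 ]
isolator top 0.66 px 167 117 med [0.764 0.28  0.05 ] lo [0.689 0.215 0.01 ] hi [0.851 0.349 0.157]
isolator scene 0.93 px 293 164 med [0.559 0.227 0.049] lo [0.446 0.191 0.003] hi [0.62  0.296 0.136]
isolator scene 0.79 px 377 182 med [0.779 0.263 0.05 ] lo [0.689 0.207 0.007] hi [0.859 0.341 0.154]
isolator scene 0.6 px 219 144 med [0.303 0.194 0.049] lo [ 0.213  0.169 -0.   ] hi [0.383 0.257 0.155]
isolator_handle top 0.75 px 181 291 med [0.298 0.217 0.155] lo [0.285 0.18  0.087] hi [0.308 0.254 0.161]
isolator_handle top 0.73 px 160 108 med [0.772 0.283 0.154] lo [0.745 0.248 0.053] hi [0.798 0.321 0.16 ]
isolator_handle top 0.68 px 175 188 med [0.567 0.246 0.132] lo [0.527 0.206 0.07 ] hi [0.594 0.274 0.142]
isolator_handle scene 0.81 px 217 123 med [0.299 0.21  0.13 ] lo [ 0.132  0.174 -0.002] hi [0.306 0.41  0.156]
isolator_handle scene 0.73 px 381 158 med [0.774 0.275 0.137] lo [0.7
[... 1887 characters left out ...]
ene 0.89 px 377.1 177.0
pivot scene 0.81 px 287.6 154.7
pivot scene 0.55 px 221.5 134.8
handle_centre top 0.54 px 354.1 195.7
handle_centre scene 0.91 px 175.1 261.3
pointer top 0.72 px 367.5 178.2
pointer top 0.4 px 264.1 124.2
disc_green top 0.61 px 355.4 173.8
disc_green scene 0.58 px 202.8 296.2
isolator top 0.82 px 175.2 204.1
isolator top 0.78 px 169.8 122.3
isolator top 0.68 px 189.5 284.4
isolator scene 0.74 px 288.4 171.7
isolator scene 0.74 px 373.4 193.1
isolator scene 0.69 px 219.5 154.2
selector top 0.55 px 346.1 187.0
selector scene 0.73 px 188.8 296.7
radio top 0.65 px 269.0 121.7
radio scene 0.68 px 330.7 257.5
hex_set top 0.84 px 265.4 212.0
hex_set scene 0.78 px 231.8 218.3
```

```bash
cat > fit.py <<'E'
from h import *
P={n:arm.get_image(n) for n in('top','scene')}
for n,p in P.items():
    m=np.ones((384,512),bool); c=cloud(p,m)
    r,k=np.nonzero(p['depth']>0); col=p['pixels'][r,k].astype(int)
    def sel(lo,hi): return np.all((c>lo)&(c<hi),1)
    B,G,R=col.T
    for nm,lo,hi,cc in (('plinth',(.43,.17,.044),(.64,.33,.055),1),('box',(.48,-.34,.056),(.68,-.12,.067),1)):
        s=sel(lo,hi); q=c[s]
        rect=cv2.minAreaRect(q[:,:2].astype(np.float32)); print(n,nm,len(q),'z',np.median(q[:,2]).round(4),rect)
    red=(R>120)&(G<60)&(B<60)
    s=sel((.43,.17,.10),(.64,.33,.16))&red; q=c[s]
    print(n,'bar',len(q),cv2.minAreaRect(q[:,:2].astype(np.float32)),'z',np.percentile(q[:,2],[50,98]).round(4))
    s=sel((.43,.17,.04),(.64,.33,.056))&red; print(n,'redstrip',np.median(c[s],0).round(3))
    s=sel((.48,-.34,.098),(.68,-.12,.115)); q=c[s]; print(n,'selbar',len(q),cv2.minAreaRect(q[:,:2].astype(np.float32)),'z',np.median(q[:,2]).round(4))
    z=sel((.48,-.34,.055),(.68,-.12,.072))
    for nm,cm in (('green',(G>110)&(R<80)&(B<110)),('orange',(R>180)&(B<90)&(G<160))):
        q=c[z&cm]; print(n,nm,len(q),q.mean(0).round(4) if len(q) else '')
    q=c[sel((.48,-.34,.09),(.68,-.12,.115))&(R>150)&(G>150)&(B>150)];print(n,'whitetip',len(q),np.median(q,0).round(4) if len(q) else '')
E
python3 fit.py
python3 - <<'E'
from h import *
p=arm.get_image('top');a=cv2.resize(p['pixels'][150:230,310:395],None,fx=7,fy=7,interpolation=2);cv2.imwrite('pics/selz.png',a)
E
```

```text
top plinth 1201 z 0.05 ((0.5302006602287292, 0.2542792558670044), (0.09096159785985947, 0.17050498723983765), 73.12520599365234)
top box 3104 z 0.0618 ((0.5741403102874756, -0.23116642236709595), (0.16041335463523865, 0.17942091822624207), 3.4199752807617188)
top bar 281 ((0.578396737575531, 0.24080891907215118), (0.08095335960388184, 0.024912141263484955), 72.47457885742188) z [0.1363 0.1415]
top redstrip [0.598 0.231 0.051]
top selbar 217 ((0.5524342060089111, -0.23639647662639618), (0.01711745746433735, 0.09625019878149033), 49.99437713623047) z 0.1075
top green 26 [ 0.6192 -0.247   0.0646]
top orange 26 [ 0.5978 -0.1813  0.0646]
top whitetip 28 [ 0.5753 -0.2544  0.1089]
scene plinth 856 z 0.0496 ((0.5290619134902954, 0.2526899576187134), (0.08945067971944809, 0.1708134412765503), 73.3059310913086)
scene box 5789 z 0.0619 ((0.5739903450012207, -0.23380419611930847), (0.16019326448440552, 0.18077513575553894), 3.040323257446289)
scene bar 96 ((0.5802140831947327, 0.23739123344421387), (0.08139648288488388, 0.019155453890562057), 74.13591003417969) z [0.1311 0.1364]
scene redstrip [0.592 0.233 0.051]
scene selbar 364 ((0.552385151386261, -0.23764334619045258), (0.016201846301555634, 0.09559010714292526), 50.31643295288086) z 0.1079
scene green 21 [ 0.6209 -0.2501  0.0652]
scene orange 41 [ 0.5982 -0.1841  0.0647]
scene whitetip 66 [ 0.5692 -0.2532  0.1086]
```

View pics/selz.png

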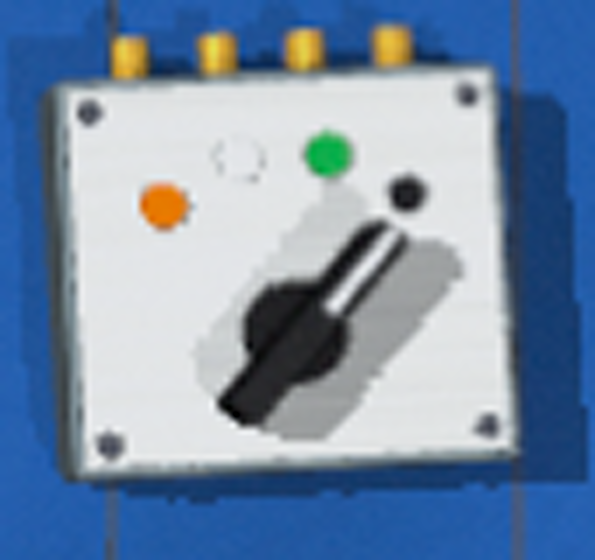

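```bash
python3 - <<'E'
from h import *
print([a for a in dir(arm) if not a.startswith('_')], arm.grasp_offset)
H={}
for n in('top','scene'):
    p=arm.get_image(n); c=cloud(p,np.ones((384,512),bool))
    for q in c[(c[:,0]>0.1)&(c[:,0]<.9)&(c[:,1]>.1)&(c[:,1]<.8)&(c[:,2]<.5)]:
        k=(int(q[0]/.05),int(q[1]/.05)); H[k]=max(H.get(k,0),q[2])
print('y:',[f'{j*.05:.2f}' for j in range(2,16)])
for i in range(2,18): print(f'x{i*.05:.2f}',[f'{H.get((i,j),-1):.2f}' for j in range(2,16)])
E
```

```text
['PlanningError', 'finish_job', 'get_image', 'grasp_offset', 'look_for', 'regions_of', 'sense', 'spot_point'] 0.0187
y: ['0.10', '0.15', '0.20', '0.25', '0.30', '0.35', '0.40', '0.45', '0.50', '0.55', '0.60', '0.65', '0.70', '0.75']
x0.10 ['0.01', '0.01', '0.01', '0.01', '0.01', '0.01', '0.01', '0.01', '0.34', '0.34', '0.01', '0.01', '0.01', '0.01']
x0.15 ['0.01', '0.01', '0.04', '0.01', '0.01', '0.01', '0.01', '0.01', '0.34', '0.40', '0.30', '0.33', '0.33', '0.01']
x0.20 ['0.01', '0.06', '0.06', '0.06', '0.01', '0.01', '0.01', '0.01', '0.34', '0.40', '0.39', '0.34', '0.33', '0.01']
x0.25 ['0.01', '0.16', '0.16', '0.16', '0.01', '0.01', '0.01', '0.09', '0.09', '0.09', '0.09', '0.34', '0.26', '0.32']
x0.30 ['0.01', '0.16', '0.16', '0.16', '0.01', '0.01', '0.01', '0.09', '0.05', '0.04', '0.04', '0.11', '0.23', '0.32']
x0.35 ['0.01', '0.06', '0.06', '0.06', '0.01', '0.01', '0.01', '0.09', '0.05', '0.05', '0.04', '0.11', '0.24', '0.32']
x0.40 ['0.01', '0.01', '0.06', '0.05', '0.01', '0.01', '0.05', '0.09', '0.04', '0.04', '0.05', '0.11', '0.24', '0.32']
x0.45 ['0.01', '0.01', '0.07', '0.
[... 336 characters left out ...]
, '0.05', '0.06', '0.13', '0.01', '0.01', '0.01', '0.09', '0.09', '0.09', '0.09', '0.15', '0.29', '0.32']
x0.65 ['0.01', '0.01', '0.01', '0.06', '0.06', '0.01', '0.01', '0.01', '0.01', '0.01', '0.01', '0.01', '0.01', '0.01']
x0.70 ['0.01', '0.01', '0.15', '0.16', '0.06', '0.06', '0.01', '0.01', '0.01', '0.01', '0.01', '0.01', '0.01', '0.01']
x0.75 ['0.01', '0.01', '0.16', '0.16', '0.16', '0.01', '0.01', '0.01', '0.01', '0.01', '0.01', '0.01', '0.01', '0.01']
x0.80 ['0.01', '0.01', '0.06', '0.07', '0.15', '0.01', '0.01', '0.01', '0.01', '0.01', '0.01', '0.01', '0.01', '0.01']
x0.85 ['0.01', '0.01', '0.04', '0.06', '0.01', '0.01', '0.01', '0.01', '0.01', '0.01', '0.01', '0.01', '0.01', '0.01']
```

```bash
cat > plan.py <<'E'
from h import *
from scipy.spatial.transform import Rotation as Ro, Slerp
def pose(rpy): return Ro.from_euler('xyz',rpy)
def rows(p0,R0,p1,R1,cm=5,deg=8.5,hand=None):
    ang=np.degrees((R0.inv()*R1).magnitude()); d=np.linalg.norm(p1-p0)*100
    n=int(max(1,np.ceil(d/cm),np.ceil(ang/deg)))
    S=Slerp([0,1],Ro.concatenate([R0,R1])); out=[];P=p0;R=R0
    for i in range(1,n+1):
        t=i/n; Rn=S([t])[0]; Pn=p0+(p1-p0)*t
        dp=R.inv().apply(Pn-P)*100; tv=(R.inv()*Rn).as_rotvec()
        out.append((tv.round(3),dp.round(2))); P,R=Pn,Rn
    return out
def show(rs,k=8):
    for i in range(0,len(rs),k):
        b=rs[i:i+k]; print(len(b),'"turn":',str([r[0].tolist() for r in b]).replace(' ',''),'"delta_pos":',str([r[1].tolist() for r in b]).replace(' ',''))
IY=-.294; PIV=np.array([.5298,.2535,.066]); X=np.array([np.cos(IY),np.sin(IY),0]); Z=np.array([0,0,1.])
def iso(th,r,tilt=None):
    """TCP pose with grasp at radius r+offset; th handle angle; tool tilt"""
    if tilt is None: tilt=th
    u=np.sin(th)*X+np.cos(th)*Z; ut=np.sin(tilt)*X+np.cos(tilt)*Z
    z=-ut; x=np.cos(tilt)*X-np.sin(tilt)*Z; y=np.cross(z,x)
    return PIV+u*r-ut*arm.grasp_offset, Ro.from_matrix(np.c_[x,y,z])
SY=.056; AX=np.array([.5497,-.2345,0])
def cur():
    s=arm.sense(); return s['eef_pos'],pose(s['tcp_rot']),s
def go(p1,R1,**k):
    p,R,s=cur(); print('t',s['time'],'p',p.round(4),'rpy',s['tcp_rot'].round(3),'j',s['joints'].round(3),'F',s['force'].round(1),'->',p1.round(4)); show(rows(p,R,p1,R1,**k))
E
python3 -c "
from plan import *
p,R=iso(.65,.19); print(p); go(p,R)"
```

```text
[0.62902027 0.22345866 0.20236915]
t 2.35 p [0.1988 0.6189 0.2226] rpy [ 3.142 -0.     1.26 ] j [-1.246  0.321 -0.07   1.45   0.023  1.371 -0.057] F [-0.4  0.1 -0.4] -> [0.629  0.2235 0.2024]
8 "turn": [[0.042,-0.043,0.125],[0.042,-0.043,0.125],[0.042,-0.043,0.125],[0.042,-0.043,0.125],[0.042,-0.043,0.125],[0.042,-0.043,0.125],[0.042,-0.043,0.125],[0.042,-0.043,0.125]] "delta_pos": [[-2.04,4.42,0.17],[-1.47,4.64,0.05],[-0.88,4.79,-0.09],[-0.29,4.86,-0.27],[0.3,4.84,-0.48],[0.87,4.74,-0.7],[1.42,4.56,-0.95],[1.92,4.31,-1.2]]
4 "turn": [[0.042,-0.043,0.125],[0.042,-0.043,0.125],[0.042,-0.043,0.125],[0.042,-0.043,0.125]] "delta_pos": [[2.38,3.99,-1.47],[2.79,3.6,-1.74],[3.13,3.15,-2.01],[3.4,2.65,-2.27]]
```

```bash
python3 -m inch '{"turn":[[0.04,-0.04,0.125],[0.04,-0.04,0.125],[0.04,-0.04,0.125],[0.04,-0.04,0.125],[0.04,-0.04,0.125],[0.04,-0.04,0.125],[0.04,-0.04,0.125],[0.04,-0.04,0.125]],"delta_pos":[[-2,4.4,0],[-1.5,4.6,0],[-0.9,4.8,-0.1],[-0.3,4.9,-0.3],[0.3,4.8,-0.5],[0.9,4.7,-0.7],[1.4,4.6,-1],[1.9,4.3,-1.2]],"hand":[1,1,1,1,1,1,1,1]}' 20
python3 -c "
from plan import *
p,R=iso(.65,.19); go(p,R)"
```

```text
time: 3.35
eef_pos: [0.484, 0.3525, 0.2137]
tcp_rot: [-3.011, 0.428, 0.257]
force: [0.6, 0.6, -0.1]
opening: 0.998
t 3.35 p [0.484  0.3525 0.2137] rpy [-3.011  0.428  0.257] j [-0.702  0.516  0.258  1.289 -0.34   1.746 -0.215] F [ 0.6  0.6 -0.1] -> [0.629  0.2235 0.2024]
4 "turn": [[0.039,-0.046,0.121],[0.039,-0.046,0.121],[0.039,-0.046,0.121],[0.039,-0.046,0.121]] "delta_pos": [[2.56,3.89,-1.37],[2.94,3.5,-1.65],[3.26,3.05,-1.92],[3.51,2.56,-2.18]]
```

```bash
python3 -m inch '{"turn":[[0.04,-0.045,0.12],[0.04,-0.045,0.12],[0.04,-0.045,0.12],[0.04,-0.045,0.12],[0,0,0]],"delta_pos":[[2.6,3.9,-1.4],[2.9,3.5,-1.6],[3.3,3,-1.9],[3.5,2.6,-2.2],[0,0,0]],"hand":[1,1,1,1,1]}'
python3 -c "
from plan import *
p,R=iso(.65,.19); go(p,R)
p,R=iso(.68,.078,.65); go(p,R,cm=4)"
```

```text
time: 3.98
eef_pos: [0.6356, 0.2135, 0.1969]
tcp_rot: [3.138, 0.653, -0.317]
force: [-0.1, -0.2, -0.7]
opening: 0.996
t 3.975 p [0.6356 0.2135 0.1969] rpy [ 3.138  0.653 -0.317] j [-0.351  0.868  0.339  0.862 -0.53   2.042 -0.459] F [-0.1 -0.2 -0.7] -> [0.629  0.2235 0.2024]
1 "turn": [[-0.01,0.003,-0.019]] "delta_pos": [[-1.08,-0.74,0.13]]
t 3.975 p [0.6356 0.2135 0.1969] rpy [ 3.138  0.653 -0.317] j [-0.351  0.868  0.339  0.862 -0.53   2.042 -0.459] F [-0.1 -0.2 -0.7] -> [0.5659 0.2426 0.1118]
3 "turn": [[-0.003,0.001,-0.006],[-0.003,0.001,-0.006],[-0.003,0.001,-0.006]] "delta_pos": [[-0.27,-0.21,3.78],[-0.27,-0.22,3.78],[-0.28,-0.24,3.78]]
```

```bash
python3 -c "
from plan import *
p,R=iso(.68,.16,.55); go(p,R,cm=2)"
```

```text
t 3.975 p [0.6356 0.2135 0.1969] rpy [ 3.138  0.653 -0.317] j [-0.351  0.868  0.339  0.862 -0.53   2.042 -0.459] F [-0.1 -0.2 -0.7] -> [0.6167 0.2272 0.1745]
2 "turn": [[-0.005,0.051,-0.01],[-0.005,0.051,-0.01]] "delta_pos": [[-0.2,-0.36,1.56],[-0.28,-0.37,1.55]]
```

```bash
python3 -m inch '{"turn":[[-0.005,0.05,-0.01],[-0.005,0.05,-0.01],[0,0,0]],"delta_pos":[[-0.2,-0.4,1.6],[-0.3,-0.4,1.6],[0,0,0]],"hand":[1,1,1]}'
python3 -c "
from plan import *
p,R=iso(.68,.078,.55); go(p,R,cm=2.5)"
```

```text
time: 4.35
eef_pos: [0.6165, 0.2283, 0.1715]
tcp_rot: [-3.141, 0.551, -0.292]
force: [-1.1, 0.0, 0.4]
opening: 0.997
t 4.35 p [0.6165 0.2283 0.1715] rpy [-3.141  0.551 -0.292] j [-0.433  0.765  0.354  1.047 -0.471  1.873 -0.425] F [-1.1  0.   0.4] -> [0.5674 0.2421 0.1107]
4 "turn": [[0.0,0.0,0.0],[0.0,0.0,0.0],[0.0,0.0,0.0],[0.0,0.0,0.0]] "delta_pos": [[-0.29,0.02,1.96],[-0.29,0.02,1.96],[-0.29,0.02,1.96],[-0.29,0.02,1.96]]
```

```bash
python3 -m inch '{"turn":[[0,0,0],[0,0,0],[0,0,0],[0,0,0],[0,0,0]],"delta_pos":[[-0.3,0,2],[-0.3,0,2],[-0.3,0,2],[-0.2,0,1.9],[0,0,0]],"hand":[1,1,1,1,1]}'
python3 -c "
from plan import *
p,R=iso(.68,.078,.55); go(p,R,cm=2.5)
p=arm.get_image('scene');cv2.imwrite('pics/s1.png',cv2.resize(p['pixels'][60:240,200:440],None,fx=3,fy=3))
p=arm.get_image('top');save(p,'t1')"
```

```text
time: 4.97
eef_pos: [0.5692, 0.2441, 0.1112]
tcp_rot: [-3.138, 0.549, -0.29]
force: [1.0, -0.5, -0.2]
opening: 1.001
t 4.975 p [0.5692 0.2441 0.1112] rpy [-3.138  0.549 -0.29 ] j [-0.492  0.709  0.344  1.262 -0.463  1.712 -0.407] F [ 1.  -0.5 -0.2] -> [0.5674 0.2421 0.1107]
1 "turn": [[-0.002,-0.001,0.004]] "delta_pos": [[-0.07,0.24,0.1]]
```

View pics/s1.png

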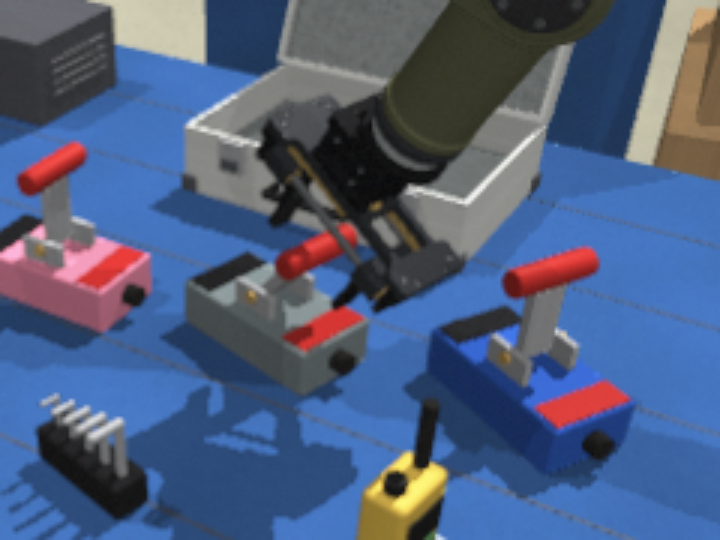

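The fingers straddle the red bar of the grey isolator in the scene crop: bar at about (320,250), fingers either side of it. Closing.

```bash
python3 -m inch '{"turn":[[0,0,0],[0,0,0],[0,0,0],[0,0,0],[0,0,0],[0,0,0]],"delta_pos":[[0,0.2,0.1],[0,0,0],[0,0,0],[0,0,0],[0,0,0],[0,0,0]],"hand":[0.2,0.2,0.2,0.2,0.2,0.2]}' 12
python3 -c "
from plan import *
p,R=iso(.68,.078,.55); go(p,R,cm=2.5)"
```

```text
time: 5.82
eef_pos: [0.5722, 0.2408, 0.1133]
tcp_rot: [-3.135, 0.542, -0.291]
force: [-0.4, 0.7, -0.2]
opening: 0.398
t 5.825 p [0.5722 0.2408 0.1133] rpy [-3.135  0.542 -0.291] j [-0.489  0.705  0.346  1.261 -0.461  1.71  -0.404] F [-0.4  0.7 -0.2] -> [0.5674 0.2421 0.1107]
1 "turn": [[-0.005,-0.008,0.003]] "delta_pos": [[-0.29,0.01,0.48]]
```

```bash
python3 -m inch '{"turn":[[0,0,0],[0,0,0],[0,0,0],[0,0,0]],"delta_pos":[[-0.3,0,0.4],[0,0,0],[0,0,0],[0,0,0]],"hand":[0.2,0.2,0.2,0.2]}' 12
python3 -c "
from plan import *
p,R=iso(.68,.078,.55); go(p,R,cm=2.5)
for a in (.4,.1,-.2,-.45,-.7): 
  p,R=iso(a,.078,max(-.6,min(.55,a*.9))); print(p.round(4))"
```

```text
time: 6.32
eef_pos: [0.5685, 0.2418, 0.1113]
tcp_rot: [-3.135, 0.54, -0.291]
force: [1.6, 0.3, 0.1]
opening: 0.295
t 6.325 p [0.5685 0.2418 0.1113] rpy [-3.135  0.54  -0.291] j [-0.494  0.698  0.346  1.276 -0.46   1.699 -0.405] F [1.6 0.3 0.1] -> [0.5674 0.2421 0.1107]
1 "turn": [[-0.006,-0.01,0.002]] "delta_pos": [[-0.07,0.0,0.11]]
[0.5526 0.2466 0.1203]
[0.5356 0.2517 0.125 ]
[0.5182 0.257  0.124 ]
[0.5044 0.2612 0.119 ]
[0.4918 0.265  0.1102]
```

```bash
cat >> plan.py <<'E'
def arc(ths,tilts,r=.078,p=None,R=None):
    if p is None: p,R,s=cur()
    out=[]
    for a,b in zip(ths,tilts):
        pn,Rn=iso(a,r,b); out.append(((R.inv()*Rn).as_rotvec().round(3),(R.inv().apply(pn-p)*100).round(2))); p,R=pn,Rn
    show(out)
E
python3 -c "
from plan import *
arc(np.linspace(.68,-.72,13)[1:],np.linspace(.54,-.55,13)[1:])"
```

```text
8 "turn": [[-0.006,0.091,0.002],[-0.0,0.091,-0.0],[-0.0,0.091,-0.0],[0.0,0.091,-0.0],[-0.0,0.091,0.0],[-0.0,0.091,0.0],[-0.0,0.091,0.0],[0.0,0.091,0.0]] "delta_pos": [[-0.78,0.0,0.03],[-0.74,-0.0,-0.06],[-0.74,0.0,-0.03],[-0.74,-0.0,-0.01],[-0.74,-0.0,0.01],[-0.74,-0.0,0.04],[-0.74,0.0,0.06],[-0.74,0.0,0.08]]
4 "turn": [[0.0,0.091,-0.0],[-0.0,0.091,-0.0],[0.0,0.091,0.0],[0.0,0.091,-0.0]] "delta_pos": [[-0.73,-0.0,0.11],[-0.73,0.0,0.13],[-0.73,-0.0,0.15],[-0.72,0.0,0.18]]
```

```bash
python3 -m inch '{"turn":[[0,0.09,0],[0,0.09,0],[0,0.09,0],[0,0.09,0]],"delta_pos":[[-0.8,0,0],[-0.75,0,-0.05],[-0.75,0,-0.03],[-0.75,0,0]],"hand":[0.2,0.2,0.2,0.2]}' 15
python3 -c "
from plan import *
p,R=iso(.213,.078,.177); go(p,R)
arc(np.linspace(.213,-.72,9)[1:],np.linspace(.177,-.55,9)[1:])"
```

```text
time: 6.82
eef_pos: [0.5495, 0.2469, 0.1224]
tcp_rot: [-3.134, 0.156, -0.298]
force: [4.4, -1.4, -1.5]
opening: 0.294
t 6.825 p [0.5495 0.2469 0.1224] rpy [-3.134  0.156 -0.298] j [-0.723  0.392  0.407  1.607 -0.259  1.305 -0.548] F [ 4.4 -1.4 -1.5] -> [0.5424 0.2497 0.1238]
1 "turn": [[-0.009,-0.022,-0.004]] "delta_pos": [[-0.77,-0.05,-0.02]]
8 "turn": [[-0.008,0.069,-0.005],[0.0,0.091,0.0],[0.0,0.091,-0.0],[0.0,0.091,0.0],[0.0,0.091,0.0],[-0.0,0.091,-0.0],[0.0,0.091,0.0],[0.0,0.091,-0.0]] "delta_pos": [[-1.51,-0.05,-0.02],[-0.74,-0.0,0.04],[-0.74,0.0,0.06],[-0.73,-0.0,0.08],[-0.73,-0.0,0.11],[-0.73,0.0,0.13],[-0.73,-0.0,0.15],[-0.72,0.0,0.18]]
```

```bash
python3 -m inch '{"turn":[[0,0.07,0],[0,0.09,0],[0,0.09,0],[0,0.09,0]],"delta_pos":[[-1.3,0,0],[-0.9,0,0.04],[-0.9,0,0.06],[-0.9,0,0.08]],"hand":[0.2,0.2,0.2,0.2]}' 15
python3 -c "
from plan import *
p,R=iso(-.25,.078,-.19); go(p,R)
arc(np.linspace(-.25,-.74,6)[1:],np.linspace(-.19,-.55,6)[1:])"
```

```text
time: 7.32
eef_pos: [0.5189, 0.2565, 0.127]
tcp_rot: [-3.126, -0.212, -0.304]
force: [2.7, -4.0, -0.2]
opening: 0.296
t 7.325 p [0.5189 0.2565 0.127 ] rpy [-3.126 -0.212 -0.304] j [-0.99   0.128  0.414  1.912  0.125  0.969 -0.949] F [ 2.7 -4.  -0.2] -> [0.5147 0.2581 0.1232]
1 "turn": [[-0.013,-0.022,-0.01]] "delta_pos": [[-0.51,-0.02,0.28]]
5 "turn": [[-0.013,0.05,-0.01],[0.0,0.072,0.0],[0.0,0.072,0.0],[-0.0,0.072,-0.0],[0.0,0.072,0.0]] "delta_pos": [[-1.14,-0.01,0.34],[-0.62,-0.0,0.1],[-0.62,0.0,0.12],[-0.62,0.0,0.14],[-0.61,-0.0,0.16]]
```

```bash
python3 -m inch '{"turn":[[0,0.05,0],[0,0.07,0],[0,0.07,0],[0,0.07,0],[0,0.07,0]],"delta_pos":[[-1.1,0,0.3],[-0.8,0,0.15],[-0.8,0,0.15],[-0.8,0,0.2],[-0.7,0,0.2]],"hand":[0.2,0.2,0.2,0.2,0.2]}' 15
python3 -c "
from plan import *
p,R=iso(-.72,.078,-.55); go(p,R)"
```

```text
time: 7.95
eef_pos: [0.4886, 0.2659, 0.1114]
tcp_rot: [-3.119, -0.565, -0.311]
force: [21.7, -7.6, 4.0]
opening: 0.289
t 7.95 p [0.4886 0.2659 0.1114] rpy [-3.119 -0.565 -0.311] j [-1.187  0.024  0.313  2.16   0.704  0.839 -1.631] F [21.7 -7.6  4. ] -> [0.4899 0.2656 0.1087]
1 "turn": [[-0.013,-0.015,-0.014]] "delta_pos": [[-0.03,0.0,0.3]]
```

```bash
python3 -m inch '{"turn":[[0,0,0],[0,0,0],[0,0,0],[0,0,0],[0,0,0],[0,0,0],[0,0,0],[0,0,0]],"delta_pos":[[0.1,0,0],[0,0,0],[0,0,0],[0,0,0],[0,0,0],[0,0,-3],[0,0,-3],[0,0,-3]],"hand":[1,1,1,1,1,1,1,1]}'
python3 -c "
from plan import *
p=arm.get_image('scene');cv2.imwrite('pics/s2.png',cv2.resize(p['pixels'][60:240,200:440],None,fx=3,fy=3))
print(cur())"
```

```text
time: 8.95
eef_pos: [0.4402, 0.2757, 0.187]
tcp_rot: [-3.129, -0.562, -0.31]
force: [0.8, 0.8, 1.3]
opening: 0.993
(array([0.43985311, 0.27862491, 0.19049863]), Rotation.from_matrix(array([[ 0.80499928, -0.29612906,  0.51408535],
                            [-0.25872275, -0.95500896, -0.14498423],
                            [ 0.53389016, -0.01629337, -0.84539685]])), {'time': 9.0, 'joints': array([-1.24678601, -0.12545917,  0.24281586,  2.11725386,  0.65927278,
        1.0689788 , -1.6123144 ]), 'qvel': array([ 0.0107247 ,  0.03545979,  0.01993229, -0.007916  ,  0.02856191,
       -0.1219917 , -0.00523813]), 'effort': array([  2.02556692, -15.70049286,   1.43279124, -25.43253243,
         2.2438623 ,   0.34794867,  -0.03399377]), 'eef_pos': array([0.43985311, 0.27862491, 0.19049863]), 'tcp_rot': array([-3.12232199, -0.56319464, -0.31096786]), 'force': array([-0.07924819,  1.3542404 ,  1.47303615]), 'wrist_torque': array([0.21916742, 0.55737991, 0.05401289]), 'opening': 0.993129723307545})
```

View pics/s2.png

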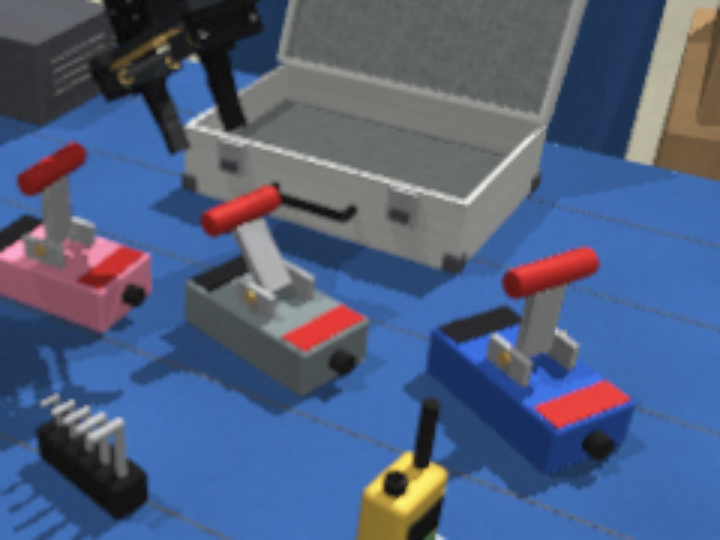

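The handle now leans to the black end in the crop, bar at about (240,210). I'll check the angle numerically, then plan the transfer to the selector.

```bash
cat > chk.py <<'E'
from plan import *
for n in ('scene','top'):
    p=arm.get_image(n); c=cloud(p,np.ones((384,512),bool)); r,k=np.nonzero(p['depth']>0); B,G,R=p['pixels'][r,k].astype(int).T
    s=np.all((c>(.42,.17,.09))&(c<(.65,.34,.165)),1)&(R>100)&(G<60)&(B<60); q=c[s]
    if len(q)>20:
        d=(np.median(q,0)-PIV); print(n,len(q),'bar',np.median(q,0).round(3),'ztop',np.percentile(q[:,2],97).round(3),'theta~',np.arctan2(d@X,d[2]).round(3))
    s=np.all((c>(.48,-.34,.098))&(c<(.68,-.12,.115)),1)&(R<90)|np.all((c>(.48,-.34,.098))&(c<(.68,-.12,.112)),1); q=c[s]
    if len(q)>50:
        rc=cv2.minAreaRect(q[:,:2].astype(np.float32)); print(n,'selbar',len(q),rc)
E
python3 chk.py
python3 -c "
from plan import *
a=SY-.75
# tool x perpendicular to bar
for yaw in (a+np.pi/2,a-np.pi/2):
    print('yaw',yaw)
    R=pose([np.pi,0,yaw]); p=np.array([AX[0],AX[1],.20]); go(p,R,cm=5.5,deg=9)
"
```

```text
scene 125 bar [0.488 0.258 0.129] ztop 0.135 theta~ -0.579
scene selbar 366 ((0.5520910620689392, -0.23747998476028442), (0.01615010015666485, 0.09627453982830048), 50.28995132446289)
top 257 bar [0.483 0.265 0.136] ztop 0.142 theta~ -0.601
top selbar 212 ((0.5517895817756653, -0.23618867993354797), (0.016532091423869133, 0.09747984260320663), 50.276248931884766)
yaw 0.8767963267948966
t 9.1 p [0.4409 0.2772 0.1876] rpy [-3.125 -0.563 -0.311] j [-1.245 -0.122  0.246  2.12   0.66   1.064 -1.613] F [-0.4 -0.9  0.1] -> [ 0.5497 -0.2345  0.2   ]
8 "turn": [[0.032,-0.05,-0.115],[0.032,-0.05,-0.115],[0.032,-0.05,-0.115],[0.032,-0.05,-0.115],[0.032,-0.05,-0.115],[0.032,-0.05,-0.115],[0.032,-0.05,-0.115],[0.032,-0.05,-0.115]] "delta_pos": [[2.27,4.56,1.21],[1.78,4.83,0.95],[1.25,5.03,0.72],[0.7,5.16,0.51],[0.12,5.22,0.32],[-0.47,5.21,0.16],[-1.06,5.13,0.04],[-1.64,4.97,-0.06]]
2 "turn": [[0.032,-0.05,-0.115],[0.032,-0.05,-0.115]] "delta_pos": [[-2.2,4.75,-0.12],[-2.74,4.46,-0.14]]
yaw -2.2647963267948965
t 9.1 p [0.4409 0.2772 0.1876] rpy [-3.125 -0.563 -0.311] j [-1.245 -0.122  0.246  2.12   0.66   1.064 -1.613] F [-0.4 -0.9  0.1] -> [ 0.5497 -0.2345  0.2   ]
8 "turn": [[-0.043,-0.027,0.146],[-0.043,-0.027,0.146],[-0.043,-0.027,0.146],[-0.043,-0.027,0.146],[-0.043,-0.027,0.146],[-0.043,-0.027,0.146],[-0.043,-0.027,0.146],[-0.043,-0.027,0.146]] "delta_pos": [[1.74,3.51,0.93],[2.26,3.17,1.02],[2.72,2.76,1.08],[3.12,2.29,1.11],[3.45,1.76,1.1],[3.69,1.19,1.07],[3.85,0.59,1.01],[3.92,-0.02,0.91]]
5 "turn": [[-0.043,-0.027,0.146],[-0.043,-0.027,0.146],[-0.043,-0.027,0.146],[-0.043,-0.027,0.146],[-0.043,-0.027,0.146]] "delta_pos": [[3.9,-0.63,0.79],[3.78,-1.22,0.65],[3.58,-1.78,0.48],[3.29,-2.3,0.3],[2.92,-2.76,0.11]]
```

```bash
python3 -m inch '{"turn":[[0.03,-0.05,-0.115],[0.03,-0.05,-0.115],[0.03,-0.05,-0.115],[0.03,-0.05,-0.115],[0.03,-0.05,-0.115],[0.03,-0.05,-0.115],[0.03,-0.05,-0.115],[0.03,-0.05,-0.115]],"delta_pos":[[2.3,4.6,0.6],[1.8,4.8,0.6],[1.2,5,0.6],[0.7,5.1,0.5],[0.1,5.2,0.3],[-0.5,5.2,0.2],[-1,5.1,0],[-1.6,5,0]],"hand":[0.8,0.8,0.8,0.8,0.8,0.8,0.8,0.8]}'
python3 -c "
from plan import *
R=pose([np.pi,0,SY-.75+np.pi/2]); go(np.array([AX[0],AX[1],.17]),R,cm=5.5,deg=9)
"
```

```text
time: 10.1
eef_pos: [0.4797, -0.0768, 0.1967]
tcp_rot: [3.055, -0.147, 0.508]
force: [0.9, 0.2, 0.0]
opening: 0.799
t 10.1 p [ 0.4797 -0.0768  0.1967] rpy [ 3.055 -0.147  0.508] j [-0.414 -0.187  0.477  2.031  0.088  1.107  0.532] F [0.9 0.2 0. ] -> [ 0.5497 -0.2345  0.17  ]
4 "turn": [[0.028,-0.032,-0.094],[0.028,-0.032,-0.094],[0.028,-0.032,-0.094],[0.028,-0.032,-0.094]] "delta_pos": [[-0.48,4.23,0.97],[-0.84,4.19,0.88],[-1.21,4.12,0.79],[-1.56,4.01,0.72]]
```

```bash
python3 -m inch '{"turn":[[0.03,-0.03,-0.095],[0.03,-0.03,-0.095],[0.03,-0.03,-0.095],[0.03,-0.03,-0.095],[0,0,0]],"delta_pos":[[-0.5,4.2,1],[-0.8,4.2,0.9],[-1.2,4.1,0.8],[-1.6,4,0.7],[0,0,0]],"hand":[0.8,0.8,0.8,0.8,0.8]}'
python3 -c "
from plan import *
R=pose([np.pi,0,SY-.75+np.pi/2]); go(np.array([AX[0],AX[1],.13]),R,cm=3,deg=9)
"
```

```text
time: 10.72
eef_pos: [0.5479, -0.2491, 0.161]
tcp_rot: [-3.13, 0.005, 0.882]
force: [0.6, 0.3, -0.9]
opening: 0.8
t 10.725 p [ 0.5479 -0.2491  0.161 ] rpy [-3.13   0.005  0.882] j [-0.219  0.318  0.73   1.669 -0.219  1.253  1.44 ] F [ 0.6  0.3 -0.9] -> [ 0.5497 -0.2345  0.13  ]
2 "turn": [[-0.006,0.002,0.003],[-0.006,0.002,0.003]] "delta_pos": [[0.63,-0.38,1.55],[0.62,-0.39,1.55]]
```

```bash
python3 -m inch '{"turn":[[-0.006,0,0],[-0.006,0,0],[0,0,0]],"delta_pos":[[0.6,-0.4,1.5],[0.6,-0.4,1.5],[0,0,0]],"hand":[0.8,0.8,0.8]}'
python3 -c "
from plan import *
R=pose([np.pi,0,SY-.75+np.pi/2]); go(np.array([AX[0],AX[1],.080]),R,cm=3,deg=9)
"
```

```text
time: 11.1
eef_pos: [0.5462, -0.2353, 0.1273]
tcp_rot: [-3.139, 0.008, 0.876]
force: [-1.0, -0.4, -0.6]
opening: 0.797
t 11.1 p [ 0.5462 -0.2353  0.1273] rpy [-3.139  0.008  0.876] j [-0.24   0.325  0.719  1.731 -0.222  1.176  1.415] F [-1.  -0.4 -0.6] -> [ 0.5497 -0.2345  0.08  ]
2 "turn": [[-0.001,0.004,-0.001],[-0.001,0.004,-0.001]] "delta_pos": [[0.16,0.12,2.36],[0.15,0.12,2.36]]
```

```bash
python3 -m inch '{"turn":[[0,0,0],[0,0,0],[0,0,0]],"delta_pos":[[0.2,0.1,2.3],[0.2,0.1,2.3],[0,0,0]],"hand":[0.8,0.8,0.8]}'
python3 -c "
from plan import *
R=pose([np.pi,0,SY-.75+np.pi/2]); go(np.array([AX[0],AX[1],.080]),R,cm=3,deg=9)
p=arm.get_image('scene');cv2.imwrite('pics/s3.png',cv2.resize(p['pixels'][200:360,90:300],None,fx=3,fy=3))
"
```

```text
time: 11.48
eef_pos: [0.5499, -0.2339, 0.0824]
tcp_rot: [-3.141, 0.006, 0.874]
force: [0.3, 0.2, 0.3]
opening: 0.803
t 11.475 p [ 0.5499 -0.2339  0.0824] rpy [-3.141  0.006  0.874] j [-0.222  0.379  0.7    1.768 -0.264  1.095  1.439] F [0.3 0.2 0.3] -> [ 0.5497 -0.2345  0.08  ]
1 "turn": [[-0.001,0.006,-0.003]] "delta_pos": [[-0.06,0.02,0.24]]
```

View pics/s3.png

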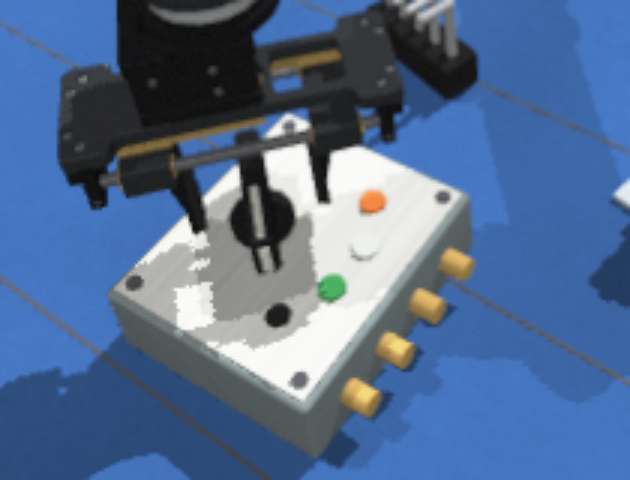

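The fingers straddle the bar, with the handle still pointing at the black spot at about (278,315). I'm closing with 20 N.

```bash
python3 -m inch '{"turn":[[0,0,0],[0,0,0],[0,0,0],[0,0,0],[0,0,0],[0,0,0],[0,0,0],[0,0,0]],"delta_pos":[[0,0,0.15],[0,0,0],[0,0,0],[0,0,0],[0,0,0],[0,0,0],[0,0,0],[0,0,0]],"hand":[0.1,0.1,0.1,0.1,0.1,0.1,0.1,0.1]}' 20
python3 -c "
from plan import *
R=pose([np.pi,0,SY-.25+np.pi/2]); go(np.array([AX[0],AX[1],.080]),R,cm=3,deg=5)
"; python3 chk.py
```

```text
time: 12.52
eef_pos: [0.5514, -0.2368, 0.0858]
tcp_rot: [3.136, 0.005, 0.872]
force: [-1.2, -0.2, 0.3]
opening: 0.183
t 12.525 p [ 0.5514 -0.2368  0.0858] rpy [3.136 0.005 0.872] j [-0.221  0.375  0.702  1.765 -0.263  1.094  1.44 ] F [-1.2 -0.2  0.3] -> [ 0.5497 -0.2345  0.08  ]
6 "turn": [[0.001,0.001,-0.084],[0.001,0.001,-0.084],[0.001,0.001,-0.084],[0.001,0.001,-0.084],[0.001,0.001,-0.084],[0.001,0.001,-0.084]] "delta_pos": [[0.01,-0.05,0.1],[0.02,-0.05,0.1],[0.02,-0.04,0.1],[0.02,-0.04,0.1],[0.03,-0.04,0.1],[0.03,-0.04,0.1]]
scene 119 bar [0.487 0.255 0.129] ztop 0.134 theta~ -0.58
scene selbar 385 ((0.5538622736930847, -0.23658990859985352), (0.03423749655485153, 0.09411779046058655), 38.31345748901367)
top 293 bar [0.482 0.27  0.136] ztop 0.141 theta~ -0.622
top selbar 58 ((0.5279562473297119, -0.21637070178985596), (0.015228320844471455, 0.0344248041510582), 45.80332946777344)
```

```bash
python3 -m inch '{"turn":[[0,0,-0.085],[0,0,-0.085],[0,0,-0.085],[0,0,-0.085],[0,0,-0.085],[0,0,-0.08],[0,0,0]],"delta_pos":[[0,0,0.1],[0,0,0],[0,0,0],[0,0,0],[0,0,0],[0,0,0],[0,0,0]],"hand":[0.1,0.1,0.1,0.1,0.1,0.1,0.1]}' 30
python3 -c "
from plan import *
R=pose([np.pi,0,SY-.25+np.pi/2]); go(np.array([AX[0],AX[1],.080]),R,cm=3,deg=5)
p=arm.get_image('scene');cv2.imwrite('pics/s4.png',cv2.resize(p['pixels'][200:360,90:300],None,fx=3,fy=3))
"
```

```text
time: 13.5
eef_pos: [0.5524, -0.2347, 0.0858]
tcp_rot: [3.138, 0.003, 1.392]
force: [-1.7, -0.8, 0.7]
opening: 0.181
t 13.5 p [ 0.5524 -0.2347  0.0858] rpy [3.138e+00 3.000e-03 1.392e+00] j [-0.146  0.356  0.605  1.762 -0.223  1.089  1.925] F [-1.7 -0.8  0.7] -> [ 0.5497 -0.2345  0.08  ]
1 "turn": [[0.004,0.003,0.015]] "delta_pos": [[-0.03,-0.27,0.58]]
```

View pics/s4.png

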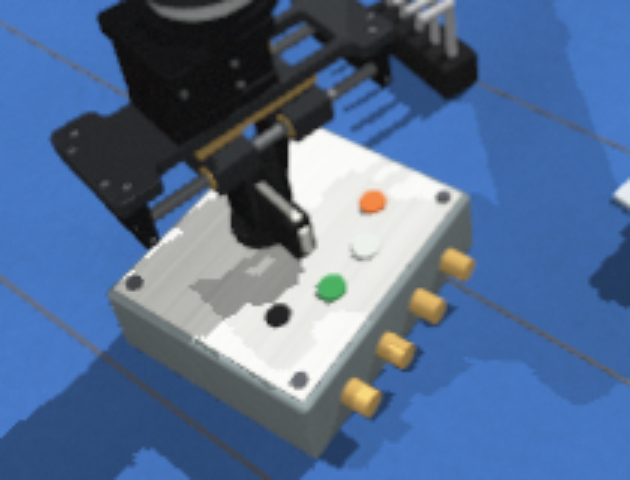

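The white tip now points at the green disc at about (331,288), so I release and rise.

```bash
python3 -m inch '{"turn":[[0,0,0.01],[0,0,0],[0,0,0],[0,0,0],[0,0,0],[0,0,0],[0,0,0],[0,0,0]],"delta_pos":[[0,0,0],[0,0,0],[0,0,0],[0,0,0],[0,0,-2.5],[0,0,-4],[0,0,-4],[0,0,-4]],"hand":[0.9,0.9,0.9,0.9,0.9,0.9,0.9,0.9]}'
python3 -m inch '{"turn":[[0,0,0],[0,0,0],[0,0,0]],"delta_pos":[[-4,-4,0],[-4,-4,0],[0,-4,0]],"hand":[1,1,1]}'
python3 chk.py; python3 -c "
from plan import *
p=arm.get_image('scene');cv2.imwrite('pics/s5.png',cv2.resize(p['pixels'][200:360,90:300],None,fx=3,fy=3)); print(cur()[2])
p=arm.get_image('top');cv2.imwrite('pics/t5.png',cv2.resize(p['pixels'],(800,600)))
"
```

```text
time: 14.55
eef_pos: [0.5506, -0.2315, 0.2304]
tcp_rot: [-3.138, 0.002, 1.38]
force: [0.9, -0.4, 0.6]
opening: 0.888
time: 14.92
eef_pos: [0.4192, -0.2901, 0.2347]
tcp_rot: [3.137, 0.005, 1.383]
force: [-0.2, 0.2, 0.5]
opening: 0.993
scene 118 bar [0.488 0.257 0.129] ztop 0.136 theta~ -0.575
scene selbar 404 ((0.5532509088516235, -0.23526176810264587), (0.01686178334057331, 0.09663049876689911), 79.7784194946289)
top 289 bar [0.482 0.27  0.136] ztop 0.142 theta~ -0.623
top selbar 222 ((0.5535181164741516, -0.23510225117206573), (0.017431043088436127, 0.09697756171226501), 78.87875366210938)
{'time': 15.075, 'joints': array([-0.14637958, -0.01157248,  0.695909  ,  1.80338958,  0.00686613,
        1.34122464,  1.93474836]), 'qvel': array([-0.01374188,  0.05092015, -0.03528497, -0.04347279, -0.02838626,
       -0.01867116,  0.00377212]), 'effort': array([  1.03985321, -23.9905715 ,   0.85931769, -30.18448949,
         0.39860627,   0.29214056,  -0.04566717]), 'eef_pos': array([ 0.42028699, -0.28703087,  0.2346783 ]), 'tcp_rot': array([3.13585291e+00, 1.41185210e-03, 1.38676895e+00]), 'force': array([0.32529731, 0.3812317 , 0.72352217]), 'wrist_torque': array([ 0.04549654, -0.02518681, -0.00076746]), 'opening': 1.0049818043030823}
```

View pics/s5.png

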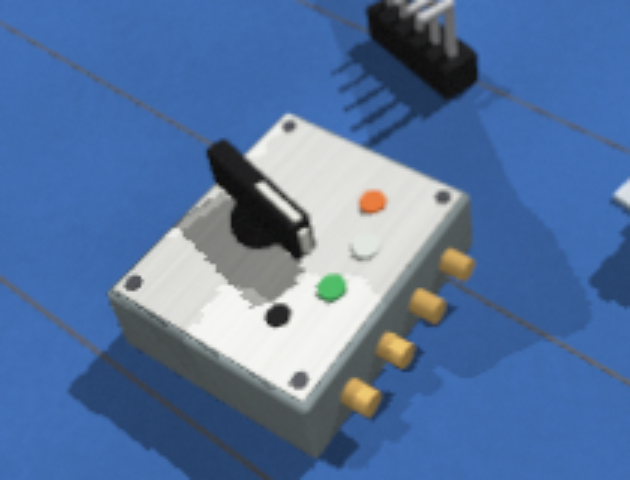

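View pics/t5.png

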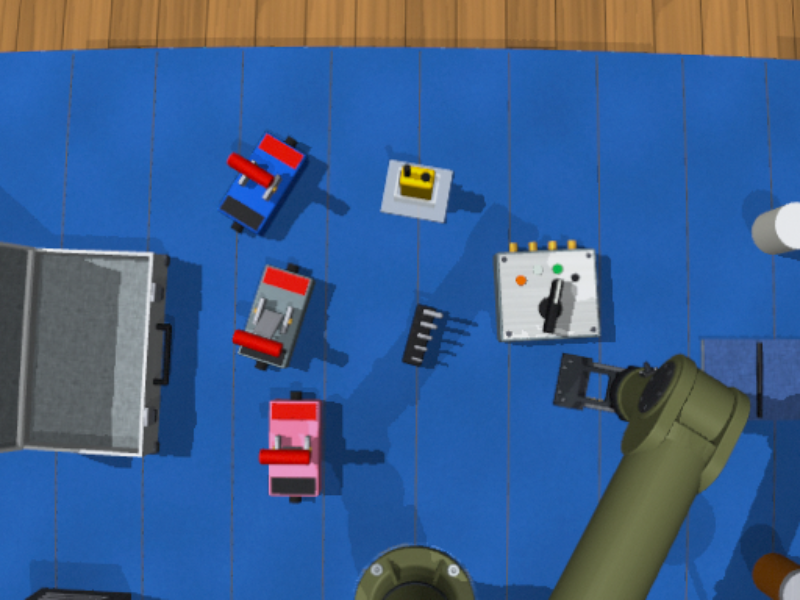

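The selector bar measures about -10.7° against the expected -11.1°, so it sits in the green detent, and the isolator is still off. Returning to the isolator through a waypoint above the hex keys.

```bash
python3 -c "
from plan import *
go(np.array([.50,-.02,.24]),pose([np.pi,0,.6]),cm=5,deg=8)
"
```

```text
t 15.125 p [ 0.4218 -0.2865  0.2347] rpy [3.136e+00 2.000e-03 1.389e+00] j [-0.147 -0.009  0.695  1.802  0.006  1.341  1.935] F [1.5 1.3 0.4] -> [ 0.5  -0.02  0.24]
6 "turn": [[0.001,-0.0,0.131],[0.001,-0.0,0.131],[0.001,-0.0,0.131],[0.001,-0.0,0.131],[0.001,-0.0,0.131],[0.001,-0.0,0.131]] "delta_pos": [[4.6,0.48,-0.1],[4.63,-0.13,-0.1],[4.57,-0.74,-0.1],[4.43,-1.33,-0.09],[4.22,-1.9,-0.09],[3.94,-2.44,-0.09]]
```

```bash
python3 -m inch '{"turn":[[0,0,0.13],[0,0,0.13],[0,0,0.13],[0,0,0.13],[0,0,0.13],[0,0,0.13]],"delta_pos":[[4.6,0.5,-0.1],[4.6,-0.1,-0.1],[4.6,-0.7,-0.1],[4.4,-1.3,-0.1],[4.2,-1.9,-0.1],[3.9,-2.4,-0.1]],"hand":[1,1,1,1,1,1]}'
python3 -c "
from plan import *
p,R=iso(-.68,.18,-.55)
go(p,R,cm=4.5,deg=8)
"
```

```text
time: 15.88
eef_pos: [0.5113, -0.0129, 0.2399]
tcp_rot: [3.131, -0.004, 0.584]
force: [1.0, -0.3, -0.5]
opening: 0.998
t 15.875 p [ 0.5113 -0.0129  0.2399] rpy [ 3.131 -0.004  0.584] j [-4.000e-01  1.000e-03  3.710e-01  1.783e+00  7.000e-03  1.349e+00
  5.530e-01] F [ 1.  -0.3 -0.5] -> [0.4308 0.2835 0.19  ]
8 "turn": [[-0.029,0.063,0.107],[-0.029,0.063,0.107],[-0.029,0.063,0.107],[-0.029,0.063,0.107],[-0.029,0.063,0.107],[-0.029,0.063,0.107],[-0.029,0.063,0.107],[-0.029,0.063,0.107]] "delta_pos": [[1.2,-3.65,0.59],[0.77,-3.77,0.54],[0.33,-3.85,0.47],[-0.11,-3.87,0.36],[-0.55,-3.84,0.23],[-0.96,-3.77,0.07],[-1.36,-3.64,-0.11],[-1.73,-3.47,-0.31]]
```

```bash
python3 -m inch '{"turn":[[-0.03,0.06,0.107],[-0.03,0.06,0.107],[-0.03,0.06,0.107],[-0.03,0.06,0.107],[-0.03,0.06,0.107],[-0.03,0.06,0.107],[-0.03,0.06,0.107],[-0.03,0.06,0.107]],"delta_pos":[[1.2,-3.6,0.3],[0.8,-3.8,0.3],[0.3,-3.8,0.3],[-0.1,-3.9,0.3],[-0.5,-3.8,0.2],[-1,-3.8,0.1],[-1.4,-3.6,0],[-1.7,-3.5,0]],"hand":[1,1,1,1,1,1,1,1]}'
python3 -c "
from plan import *
p,R=iso(-.68,.15,-.55)
go(p,R,cm=4.5,deg=8)
"
```

```text
time: 16.88
eef_pos: [0.4381, 0.2955, 0.1927]
tcp_rot: [3.125, -0.523, -0.27]
force: [0.8, 0.0, 0.0]
opening: 1.0
t 16.875 p [0.4381 0.2955 0.1927] rpy [ 3.125 -0.523 -0.27 ] j [-0.636 -0.064 -0.339  2.042  0.553  1.067 -1.5  ] F [0.8 0.  0. ] -> [0.4489 0.278  0.1667]
1 "turn": [[0.004,0.026,0.021]] "delta_pos": [[0.01,1.35,3.03]]
```

```bash
python3 -m inch '{"turn":[[0,0.025,0.02],[0,0,0]],"delta_pos":[[0,1.3,3],[0,0,0]],"hand":[1,1]}'
python3 -c "
from plan import *
p,R=iso(-.68,.078,-.55)
go(p,R,cm=2.5,deg=8)
"
```

```text
time: 17.12
eef_pos: [0.4458, 0.2864, 0.1638]
tcp_rot: [3.137, -0.544, -0.282]
force: [-0.1, -0.6, -0.6]
opening: 1.0
t 17.125 p [0.4458 0.2864 0.1638] rpy [ 3.137 -0.544 -0.282] j [-0.63  -0.044 -0.336  2.094  0.608  0.998 -1.563] F [-0.1 -0.6 -0.6] -> [0.4922 0.2649 0.1107]
3 "turn": [[-0.001,0.002,0.004],[-0.001,0.002,0.004],[-0.001,0.002,0.004]] "delta_pos": [[0.53,0.25,2.39],[0.52,0.24,2.39],[0.52,0.24,2.39]]
```

```bash
python3 -m inch '{"turn":[[0,0,0],[0,0,0],[0,0,0],[0,0,0],[0,0,0]],"delta_pos":[[1,0.6,0],[0.2,0.2,2.4],[0.2,0,2.4],[0.2,0,2.2],[0,0,0]],"hand":[1,1,1,1,1]}'
python3 -c "
from plan import *
p,R=iso(-.68,.078,-.55)
go(p,R,cm=2.5,deg=8)
p=arm.get_image('scene');cv2.imwrite('pics/s6.png',cv2.resize(p['pixels'][60:240,200:440],None,fx=3,fy=3))
"
```

```text
time: 17.75
eef_pos: [0.4984, 0.2674, 0.1199]
tcp_rot: [-3.134, -0.548, -0.289]
force: [-0.8, 0.2, -0.4]
opening: 1.003
t 17.75 p [0.4984 0.2674 0.1199] rpy [-3.134 -0.548 -0.289] j [-0.579  0.05  -0.279  2.105  0.69   0.862 -1.57 ] F [-0.8  0.2 -0.4] -> [0.4922 0.2649 0.1107]
1 "turn": [[-0.01,0.002,0.004]] "delta_pos": [[-0.93,0.42,0.51]]
```

View pics/s6.png

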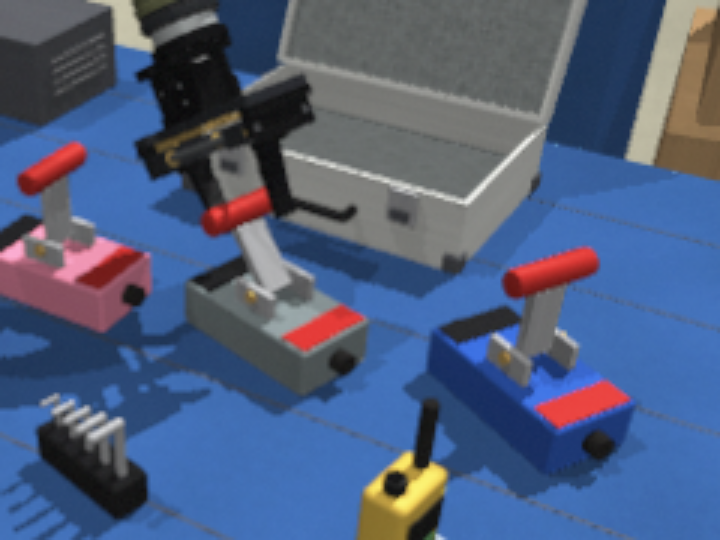

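The fingers straddle the bar at about (240,212). I centre the gripper and close.

```bash
python3 -m inch '{"turn":[[0,0,0],[0,0,0],[0,0,0],[0,0,0],[0,0,0],[0,0,0],[0,0,0],[0,0,0]],"delta_pos":[[-0.9,0.3,0.5],[0,0,0],[0,0,0],[0,0,0],[0,0,0],[0,0,0],[0,0,0],[0,0,0]],"hand":[0.9,0.2,0.2,0.2,0.2,0.2,0.2,0.2]}' 15
python3 -c "
from plan import *
p,R=iso(-.68,.078,-.55)
go(p,R,cm=2.5,deg=8)
arc(np.linspace(-.68,.72,13)[1:],np.linspace(-.55,.5,13)[1:])
"
```

```text
time: 18.8
eef_pos: [0.4911, 0.2701, 0.1143]
tcp_rot: [-3.127, -0.549, -0.289]
force: [-1.8, 0.2, 1.1]
opening: 0.292
t 18.8 p [0.4911 0.2701 0.1143] rpy [-3.127 -0.549 -0.289] j [-0.586  0.046 -0.287  2.123  0.699  0.852 -1.595] F [-1.8  0.2  1.1] -> [0.4922 0.2649 0.1107]
1 "turn": [[-0.017,0.001,0.004]] "delta_pos": [[0.03,0.47,0.43]]
8 "turn": [[-0.017,-0.087,0.005],[0.0,-0.088,0.0],[0.0,-0.088,0.0],[-0.0,-0.088,-0.0],[-0.0,-0.087,0.0],[0.0,-0.087,-0.0],[-0.0,-0.088,0.0],[0.0,-0.088,-0.0]] "delta_pos": [[0.78,0.47,0.36],[0.75,-0.0,-0.05],[0.75,0.0,-0.02],[0.75,0.0,0.01],[0.75,0.0,0.03],[0.74,-0.0,0.06],[0.74,-0.0,0.09],[0.74,-0.0,0.11]]
4 "turn": [[-0.0,-0.088,-0.0],[-0.0,-0.088,0.0],[0.0,-0.088,0.0],[-0.0,-0.087,-0.0]] "delta_pos": [[0.73,-0.0,0.14],[0.73,0.0,0.17],[0.72,-0.0,0.19],[0.72,0.0,0.22]]
```

```bash
python3 -m inch '{"turn":[[0,-0.09,0],[0,-0.09,0],[0,-0.09,0],[0,-0.09,0]],"delta_pos":[[0.9,0,0.1],[0.8,0,-0.05],[0.8,0,0],[0.8,0,0]],"hand":[0.2,0.2,0.2,0.2]}' 15
python3 -c "
from plan import *
p,R=iso(-.213,.078,-.2); go(p,R)
arc(np.linspace(-.213,.72,9)[1:],np.linspace(-.2,.5,9)[1:])"
```

```text
time: 19.3
eef_pos: [0.5101, 0.2643, 0.1252]
tcp_rot: [-3.136, -0.166, -0.276]
force: [-6.3, -2.2, 1.7]
opening: 0.293
t 19.3 p [0.5101 0.2643 0.1252] rpy [-3.136 -0.166 -0.276] j [-0.421  0.153 -0.198  1.87   0.183  1.02  -0.978] F [-6.3 -2.2  1.7] -> [0.5176 0.2572 0.1239]
1 "turn": [[-0.009,0.034,0.018]] "delta_pos": [[0.87,0.48,0.27]]
8 "turn": [[-0.008,-0.053,0.018],[0.0,-0.087,-0.0],[0.0,-0.087,0.0],[-0.0,-0.088,-0.0],[0.0,-0.088,-0.0],[0.0,-0.087,0.0],[-0.0,-0.088,-0.0],[-0.0,-0.088,0.0]] "delta_pos": [[1.62,0.49,0.28],[0.74,0.0,0.06],[0.74,-0.0,0.09],[0.74,0.0,0.11],[0.73,-0.0,0.14],[0.73,-0.0,0.17],[0.72,-0.0,0.19],[0.72,0.0,0.22]]
```

```bash
python3 -m inch '{"turn":[[0,-0.05,0],[0,-0.09,0],[0,-0.09,0],[0,-0.09,0]],"delta_pos":[[1.4,0.2,0.1],[1,0.1,0.06],[0.9,0,0.1],[0.9,0,0.1]],"hand":[0.2,0.2,0.2,0.2]}' 15
python3 -c "
from plan import *
p,R=iso(.25,.078,.15); go(p,R)
arc(np.linspace(.25,.73,6)[1:],np.linspace(.15,.5,6)[1:])"
```

```text
time: 19.8
eef_pos: [0.5451, 0.2533, 0.1266]
tcp_rot: [-3.135, 0.175, -0.27]
force: [-3.2, 0.6, -1.4]
opening: 0.291
t 19.8 p [0.5451 0.2533 0.1266] rpy [-3.135  0.175 -0.27 ] j [-0.281  0.389 -0.163  1.571 -0.058  1.316 -0.688] F [-3.2  0.6 -1.4] -> [0.5456 0.2487 0.1231]
1 "turn": [[-0.002,0.025,0.023]] "delta_pos": [[0.22,0.43,0.31]]
5 "turn": [[-0.002,-0.045,0.024],[-0.0,-0.07,-0.0],[-0.0,-0.07,0.0],[0.0,-0.07,-0.0],[0.0,-0.07,-0.0]] "delta_pos": [[0.84,0.44,0.4],[0.61,-0.0,0.13],[0.6,0.0,0.14],[0.6,0.0,0.16],[0.59,-0.0,0.18]]
```

```bash
python3 -m inch '{"turn":[[0,-0.045,0],[0,-0.07,0],[0,-0.07,0],[0,-0.07,0],[0,-0.07,0],[0,-0.02,0]],"delta_pos":[[1,0.1,0.3],[0.8,0,0.15],[0.8,0,0.2],[0.8,0,0.2],[0.8,0,0.2],[0.4,0,0.1]],"hand":[0.2,0.2,0.2,0.2,0.2,0.2]}' 15
python3 -c "
from plan import *
p,R=iso(.7,.078,.5); go(p,R)"; python3 chk.py
```

```text
time: 20.55
eef_pos: [0.5691, 0.2458, 0.1108]
tcp_rot: [-3.138, 0.574, -0.258]
force: [-7.9, -0.1, 10.6]
opening: 0.293
t 20.55 p [0.5691 0.2458 0.1108] rpy [-3.138  0.574 -0.258] j [-0.181  0.722 -0.166  1.214 -0.203  1.695 -0.568] F [-7.9 -0.1 10.6] -> [0.5693 0.2415 0.1092]
1 "turn": [[0.015,0.074,0.031]] "delta_pos": [[0.19,0.41,0.06]]
scene 152 bar [0.577 0.215 0.132] ztop 0.137 theta~ 0.704
scene selbar 403 ((0.5527641773223877, -0.23534120619297028), (0.016465432941913605, 0.09592314064502716), 79.1490249633789)
top selbar 224 ((0.5537479519844055, -0.23479749262332916), (0.016740119084715843, 0.09734182059764862), 79.13360595703125)
```

```bash
python3 -m inch '{"turn":[[0,0,0],[0,0,0],[0,0,0],[0,0,0],[0,0,0],[0,0,0],[0,0,0],[0,0,0]],"delta_pos":[[0.3,0,0],[0,0,0],[0,0,0],[0,0,0],[0,0,0],[0,0,-3],[0,0,-3.5],[0,0,-3.5]],"hand":[1,1,1,1,1,1,1,1]}'
python3 -m inch '{"turn":[[0,0.05,0],[0,0.05,0],[0,0,0],[0,0,0]],"delta_pos":[[0,0,-3],[-3,-1,-3],[-4,-2,-3],[0,0,0]],"hand":[1,1,1,1]}'
python3 chk.py; python3 fit.py; python3 -c "
from plan import *
p=arm.get_image('scene');save(p,'s7'); print(cur()[2])
p=arm.get_image('top');cv2.imwrite('pics/t7.png',cv2.resize(p['pixels'],(800,600)))
"
```

```text
time: 21.65
eef_pos: [0.6231, 0.2296, 0.1918]
tcp_rot: [3.138, 0.579, -0.26]
force: [0.4, 0.4, -0.6]
opening: 0.989
time: 22.15
eef_pos: [0.6176, 0.2626, 0.3074]
tcp_rot: [3.14, 0.471, -0.263]
force: [-1.1, 0.5, 0.3]
opening: 0.997
scene 121 bar [0.584 0.228 0.13 ] ztop 0.136 theta~ 0.753
scene selbar 403 ((0.5530580282211304, -0.23556286096572876), (0.016007615253329277, 0.09775637090206146), 79.25501251220703)
top selbar 225 ((0.5538593530654907, -0.23465530574321747), (0.017091216519474983, 0.09726778417825699), 79.44657135009766)
top plinth 523 z 0.0501 ((0.49200817942619324, 0.29572373628616333), (0.13891726732254028, 0.06686418503522873), 20.702180862426758)
top box 3098 z 0.0618 ((0.573878288269043, -0.23140844702720642), (0.16045217216014862, 0.17961002886295319), 3.6366195678710938)
top bar 3 ((0.5821254253387451, 0.2806261479854584), (0.0017071267357096076, 0.005039725452661514), 82.86607360839844) z [0.1351 0.1385]
top redstrip [nan nan nan]
top selbar 227 ((0.5533885955810547, -0.2348373532295227), (0.017007727175951004, 0.09685122966766357), 79.44983673095703) z 0.1075
t
[... 520 characters left out ...]
cene redstrip [0.594 0.241 0.05 ]
scene selbar 406 ((0.553234338760376, -0.23533838987350464), (0.01658318191766739, 0.09576772153377533), 79.19957733154297) z 0.1076
scene green 55 [ 0.6185 -0.2488  0.0649]
scene orange 37 [ 0.5987 -0.1842  0.0652]
scene whitetip 54 [ 0.573  -0.2386  0.1086]
{'time': 22.4, 'joints': array([-0.23215099,  0.69900861, -0.15004966,  0.83637154, -0.19043363,
        2.00267017, -0.68249688]), 'qvel': array([ 0.00161344,  0.00312345, -0.00240578,  0.00089508, -0.00347851,
        0.00316875, -0.00095264]), 'effort': array([-4.09021508e-01, -6.73425508e+01, -2.59164087e+00, -3.03976071e+01,
       -1.40242673e+00,  1.84109889e+00,  3.82240803e-02]), 'eef_pos': array([0.61819945, 0.25814476, 0.30021727]), 'tcp_rot': array([ 3.13001072,  0.4789561 , -0.27298671]), 'force': array([-0.66347215, -0.21522728,  0.00691585]), 'wrist_torque': array([-0.25776842, -0.4873371 , -0.00412715]), 'opening': 1.0024079009439284}
  return _methods._mean(a, axis=axis, dtype=dtype,
  ret = um.true_divide(
```

View pics/s7.png

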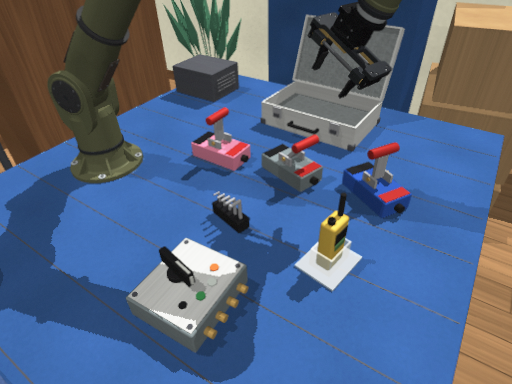

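View pics/t7.png

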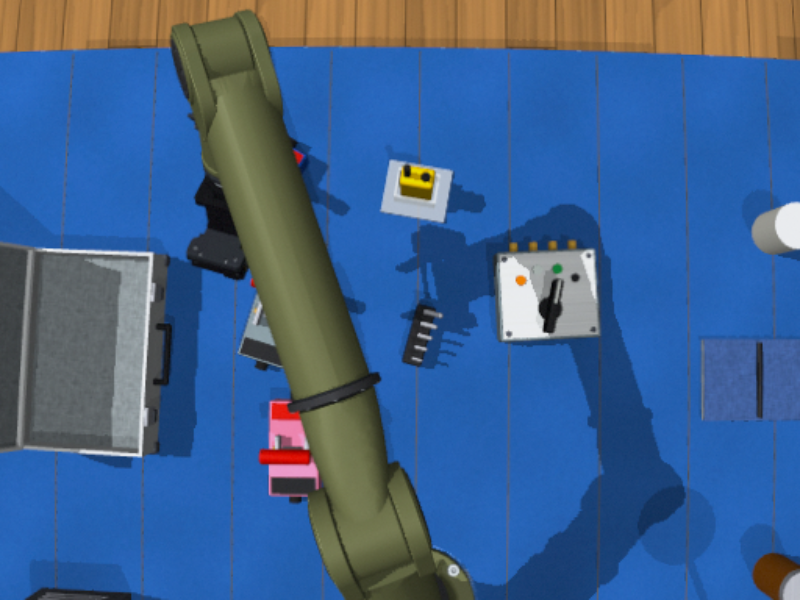

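The red bar is back at its starting spot: the scene view gives (0.581, 0.237) against (0.580, 0.237) at the start. The selector bar points at green, the radio and hex keys have not moved, and the arm is clear of everything.

```bash
python3 -c "
from plant import arm
print(arm.finish_job()); print(arm.sense()['time'])"
```

```text
the job is handed in; nothing more can be done
None
the job is handed in; nothing more can be done
```

The station is switched over to the green port and the job was handed in at about 22.4 s of the 59 s; no verdict is reported.

**What I did:** I gripped the grey isolator's red bar and carried it along its arc to the black stop. I turned the selector from the black spot to the green disc at the -0.25 detent and released it. Then I carried the isolator handle back to its red stop and lifted clear.

**Last checks:**
- **Selector:** The bar lay at about -10.7° in the world frame, against an expected -11.1°. Its pointer spot is therefore well within 9 mm of the green disc.
- **Isolator on:** The scene camera put the bar within 1 mm of its starting spot. The top camera could not confirm this because the arm was in its way.
- **Isolator off:** While it was off, a rough angle taken from points on the bar's surface read -0.58 from the scene camera and -0.60 to -0.62 from the top camera. I judged it fully off because that method reads low, I had pushed the handle against its stop with about 22 N, and the spring holds it there.
- **Bystanders:** The radio and hex keys look unmoved in the final pictures. I compared them by eye and did not re-measure them. The arm touched nothing at hand-in.

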